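Gauge the gap of a bench folder

ROBOT

A 6-joint arm with a two-finger parallel gripper is mounted at the origin on the work surface. World frame = base frame: x ahead of the robot, y to its left, z up, the work surface at z = 0. Lengths are in m, angles in rad, forces in N, time in s.
With the tool pointing down it reaches from about 0.4 to 0.825 m from the base axis. Payload 7 kg.
Tool frame: the origin (TCP) lies between the finger pads; the fingertips stand 25 mm ahead of it and the grasp point (between the pads) lies 6 mm ahead of it (env.finger_overhang is the z of the fingertips in the tool frame, in m); z points along the fingers, y is the line along which they close (so a half turn about z gives the same grasp; the last joint's range is limited). The gripper opens to 88 mm and grips with 3 to 60 N. Pads are 19 mm wide; open, the fingers measure 130 mm over their backs; the gripper's body (78 mm by 193 mm) begins 47 mm behind the grasp point.
Start: joints at [1.529, 0.359, 0.012, 0, -1.224, -0.288], TCP at [0.219, 0.639, 0.252] pointing down, gripper open.
Joint ranges: [-3.07, 3.07], [-1.43, 2.12], [-1.02, 1.25], [-3.03, 1.67], [-3.05, -0], [-3.03, 3.03]. Speed limits (rad/s): [2.39, 2.39, 3.01, 3.14, 3.14, 3.14].

INTERFACE

Orientations are given as a rotation vector (axis times angle).
In Python, from cell import env, vision, order gives the robot as it stands.
- The arm moves only by the tool jog_arm, never from a script. Its arguments are lists of equal length, an entry for each row: "offset": the shift along the tool's x, y, z each as a share of 40 cm, from -1 to 1, a list of three; "delta_rot": the turn, a rotation vector about the tool's x, y, z each as a share of pi rad, from -1 to 1, a list of three. A call has 1 to 12 rows; each row shifts and turns the commanded pose from where the row before left it, along the tool's axes as they then stand; what a row does not reach is not made up. A row lasts 1/10 s, in which the tool goes at most 50 mm and 8.59 degrees, less where a joint would pass 70% of its speed; a pose out of reach is approached as far as the arm can. A call with a number of a shift or a turn outside -1 to 1 is refused whole. A call with a gripper value outside its range is refused whole. "fingers" is the opening, from -1 (shut) to 1 (fully open), set as the call begins (left out, the last holds). The fingers move at their own pace and stop on an object; "force" is the grip in N (left out, the last holds). Time passes only in rows, so rows that do not move let the fingers close. It gives the time, the measured TCP pose, the force, the opening and the grip force at its end, in the units of the state.
- env.sense(): the state, without advancing time (a new reading comes with each control period).
- vision.get_image(name): name is "side" or "top"; returns the picture (420x560x3 uint8, red, green, blue); there is no depth.
- vision.get_calibration(name): a dict with "fx", "fy", "cx", "cy" (pixels), "world_from_camera" (4x4, takes a point from camera to world coordinates). Camera axes: x right, y down, z forward; pixel columns grow to the right and rows downward; lengths in m; the calibration is good to about 2 mm. A picture is of the moment at which its call begins. get_calibration takes no time and is no camera call.
- order.job_done(): hands the job in; it is judged then, once.
Trained networks look in the newest picture that a camera, given by its name, has taken for a name from the list of things; names that differ only in an ending like _2 or _b are one class to them, and where a whole thing is asked for, a point or a joint stands for the part that bears it (a point fixed in the world has none). Each returns a list of dicts, best first, with "confidence" (0 to 1); they miss things now and then, are a little off and sometimes report something else, mostly with a low value. They report only what shows in the picture. A call takes as long as a camera call. They do not tell look-alikes from the thing itself.
- vision.look_for(query, camera): "centre" ([x, y, z] in m, in the coordinates of the camera as it stood for that picture, good to about 4 mm: the middle of the surface that is visible of it).
The state is a dict: "time": time; "joint_pos": joint angles; "joint_vel": joint speeds; "tau": joint torques, N m; "position": TCP position; "ee_rot": TCP orientation; "ft_force": force on the tool from outside, world axes, zero at the start; "torque": the same for the moment, N m; "opening": finger opening in m; "finger_force": force on a finger pad.
Only numpy, scipy, OpenCV 4.12 (cv2) and the standard library are available. Lean on these libraries where they do the work, as an engineer would, in place of code of your own. Each camera call takes 0.05 s, during which the arm holds its last target. There are 200 camera calls.

TASK

Slide the finger guard of the bench folder fully open to uncover the gap under its clamp beam. Then pick up the long gauge with the pointed blade and slide the blade, point first, into the gap until the dark cross groove on it is level with the front face of the beam, and leave it lying flat there with the guard open. Leave the other gauge, with the wide square-ended blade, where it lies.

Things in the scene. Friction and masses are not known exactly. Their poses are not given: they have to be found in the camera images.
- folder: Bench folder fixed to the table: grey bed plate 25 mm thick (x = -90 to +110, y = -75 to +145 mm) carrying a dark steel clamp beam whose front face is the plane x = +20 mm; beam 70 mm deep, 215 mm wide, top 65 mm above the table (rib and bolts 12 mm more). Origin on the table under the bed; x points into the gap, away from the robot's side; z up.
- gap_mouth (a point): Middle of the lower edge of the mouth of the gap: on the bed's top, in the plane of the beam's front face; x points into the gap, z up. The gap runs under the beam between two steel blocks: 33 mm wide, 8 mm high, 70 mm long, open at the back, its floor the bed's top (25 mm above the table).
- guard (a joint): Sliding guard, an aluminium plate 66 mm wide, 6 mm thick, just in front of the beam's face: 0 = closed over the gap, 0.08 m = fully open, slid along the folder's +y. It stays where it is left (friction about 1.5 N).
- guard_tab (a point): Grip point on the guard's upright steel tab, 14 mm (folder x) by 16 mm (folder y); the tab's top is 10 mm above this point and it reaches 30 mm below it. The tab stands 25 mm in front of the beam's face; axes as folder.
- gauge: Long steel gauge, about 0.2 kg, lying flat: blade 28 mm wide, 5 mm thick, 145 mm long with the pointed (90 degree) end at x = +72.5 mm and the square end at x = -72.5 mm. Origin at the middle of its underside; x along the blade to the point, z up. An upright bow handle stands at its square end; a dark cross groove marks the set depth.
- groove (a point): Middle of the dark cross groove on the blade's top face, 60 mm behind the point (gauge x = +12.5 mm, 5 mm above the underside); axes as gauge.
- gauge_handle (a point): Middle of the bow handle's crossbar (gauge x = -42.5 mm, 50.5 mm above the underside). The bar is 44 mm long along the blade, 12 mm thick across it, 13 mm high; below it is an opening of 39 mm down to the blade between two 8 mm posts. Axes as gauge.
- wide_gauge: The other steel gauge: blade 46 mm wide, 105 mm long, 5 mm thick, square at both ends, no groove; the same bow handle at x = -25 mm. Too wide for the gap. Origin at the middle of its underside, x along the blade, z up.
Things that resemble listed ones, but are neither listed nor needed, are in the scene too. What is shaped like the gauge but blue or orange is not meant.

How it is judged:
By the outcome, as a careful person would: the job done as asked, in the order asked, and still so for the second after the job is handed in, with the robot touching nothing.
It also fails if it takes over 61 s, if anything falls off the work surface, if the arm or the gripper's body presses on something with over 40 N, if the wrist force passes 120 N, or if a joint passes its speed limit or range.

## Working session

There is one attempt and no reset: what is moved stays moved. The work goes in short steps, Python scripts to look and compute and a tool call to move; the robot and the scene stay as the last step left them, time stands still between calls to the robot, and variables do not carry over. Pictures are saved under pics/ and viewed, at most 10 in all, crops included, and the job is handed in when it is done.

Besides the shell and the picture viewer there is one more tool, called after "Emit:" in YAML: its name, and indented under it one key for each argument. jog_arm: Moves the arm, as the interface text tells. Its arguments: {"type":"object","properties":{"offset":{"type":"array","items":{"type":"array","items":{"type":"number"}}},"delta_rot":{"type":"array","items":{"type":"array","items":{"type":"number"}}},"fingers":{"type":"number"},"force":{"type":"number"}},"required":["offset","delta_rot"]}

```bash
mkdir -p pics; cat > h.py <<'E'
from cell import env, vision, order
import numpy as np, cv2
from scipy.spatial.transform import Rotation as R
def snap(n,f):
    im=vision.get_image(n); cv2.imwrite(f,im[:,:,::-1]); return im
def ray(n,u,v):
    c=vision.get_calibration(n);T=np.array(c["world_from_camera"])
    d=T[:3,:3]@np.array([(u-c["cx"])/c["fx"],(v-c["cy"])/c["fy"],1]);return T[:3,3],d
def onz(n,u,v,z):
    o,d=ray(n,u,v);return o+d*(z-o[2])/d[2]
def proj(n,p):
    c=vision.get_calibration(n);T=np.linalg.inv(np.array(c["world_from_camera"]))
    q=T[:3,:3]@np.array(p)+T[:3,3];return np.array([c["fx"]*q[0]/q[2]+c["cx"],c["fy"]*q[1]/q[2]+c["cy"]])
def tri(a,b):
    A=[];B=[]
    for n,(u,v) in (("top",a),("side",b)):
        o,d=ray(n,u,v);d=d/np.linalg.norm(d);P=np.eye(3)-np.outer(d,d);A.append(P);B.append(P@o)
    return np.linalg.lstsq(np.vstack(A),np.hstack(B),rcond=None)[0]
def look(q,n):
    T=np.array(vision.get_calibration(n)["world_from_camera"])
    return [(round(r["confidence"],2),(T[:3,:3]@np.array(r["centre"])+T[:3,3]).round(3)) for r in vision.look_for(q,n)]
E
python3 - <<'E'
from h import *
a=snap("top","pics/t0.png");b=snap("side","pics/s0.png")
for n in("top","side"):
    c=vision.get_calibration(n);print(n,c["fx"],np.array(c["world_from_camera"]).round(3).tolist())
    for q in("folder","guard_tab","gauge","gauge_handle","wide_gauge","guard"):
        for r in look(q,n):print(q,r,proj(n,r[1]).round())
E
```

```text
top 434.8798913652345 [[0.002, -0.989, 0.148, 0.338], [-1.0, 0.001, 0.019, -0.171], [-0.019, -0.148, -0.989, 1.074], [0.0, 0.0, 0.0, 1.0]]
folder (0.78, array([0.609, 0.096, 0.025])) [174. 169.]
guard_tab (0.76, array([0.61 , 0.075, 0.056])) [180. 166.]
gauge (0.92, array([ 0.369, -0.281,  0.004])) [326. 267.]
gauge (0.56, array([ 0.555, -0.179,  0.004])) [285. 192.]
gauge_handle (0.89, array([ 0.368, -0.278,  0.006])) [325. 267.]
gauge_handle (0.8, array([ 0.359, -0.46 ,  0.001])) [400. 271.]
gauge_handle (0.63, array([ 0.555, -0.184,  0.003])) [286. 192.]
wide_gauge (0.81, array([ 0.545, -0.338,  0.007])) [348. 196.]
guard (0.64, array([0.61 , 0.072, 0.057])) [181. 166.]
side 407.69475952752106 [[-0.883, -0.367, 0.291, 0.237], [-0.468, 0.705, -0.533, 0.313], [-0.01, -0.607, -0.795, 0.758], [0.0, 0.0, 0.0, 1.0]]
folder (0.86, array([0.603, 0.117, 0.027])) [158. 295.]
guard_tab (0.59, array([0.606, 0.084, 0.056])) [163. 274.]
gauge (0.92, array([ 0.536, -0.187,  0.007])) [264. 204.]
gauge (0.6, array([ 0.374, -0.459,  0.007])) [370. 153.]
gauge_handle (0.95, array([ 0.36 , -0.285,  0.003])) [350. 203.]
gauge_handle (0.92, array([ 0.378, -0.458,  0.005])) [368. 153.]
gauge_handle (0.9, array([ 0.536, -0.183,  0.003])) [263. 206.]
wide_gauge (0.92, array([ 0.539, -0.336,  0.009])) [291. 162.]
guard (0.71, array([0.608, 0.085, 0.054])) [163. 274.]
guard (0.65, array([0.605, 0.117, 0.025])) [157. 295.]
```

View pics/t0.png

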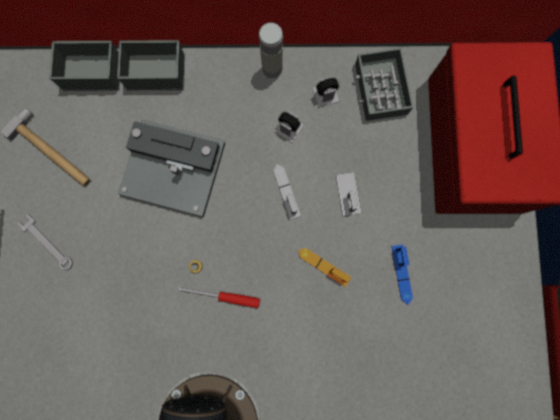

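View pics/s0.png

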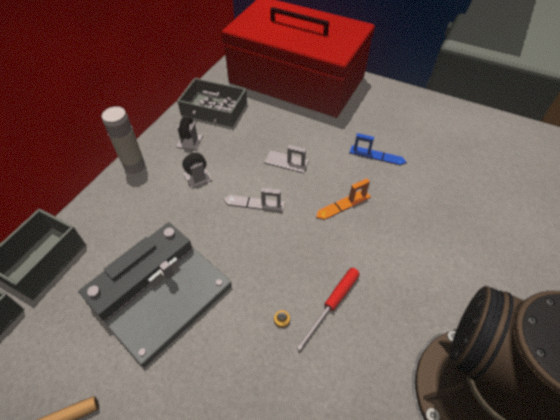

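Top view: the folder is at (172,168) with its tab at (177,168). Three gauges are pointed: steel (287,192), orange (325,267) and blue (402,273). The wide square one is at (348,195). The steel pointed gauge fits, because the others are coloured or square-ended. I'll confirm that in an enlarged crop.

```bash
python3 - <<'E'
import cv2,numpy as np
t=cv2.imread("pics/t0.png");s=cv2.imread("pics/s0.png")
r=lambda im,x,y,w,h,k:cv2.resize(im[y:y+h,x:x+w],None,fx=k,fy=k,interpolation=cv2.INTER_CUBIC)
# cells 400x300
c=[r(t,110,110,120,110,1)]
A=np.vstack([np.hstack([r(t,255,155,80,60,5),r(s,215,175,80,60,5)]),np.hstack([r(t,115,115,114,85,3.5)[:297,:399],r(s,80,220,160,119,2.5)[:297,:399]])]) if 0 else None
a=np.hstack([r(t,255,155,80,60,5),r(s,215,175,80,60,5)])
b=np.hstack([r(t,120,115,100,75,4),r(s,80,220,100,75,4)])
cv2.imwrite("pics/c0.png",np.vstack([a,b]))
E
```

```text
(no output)
```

View pics/c0.png

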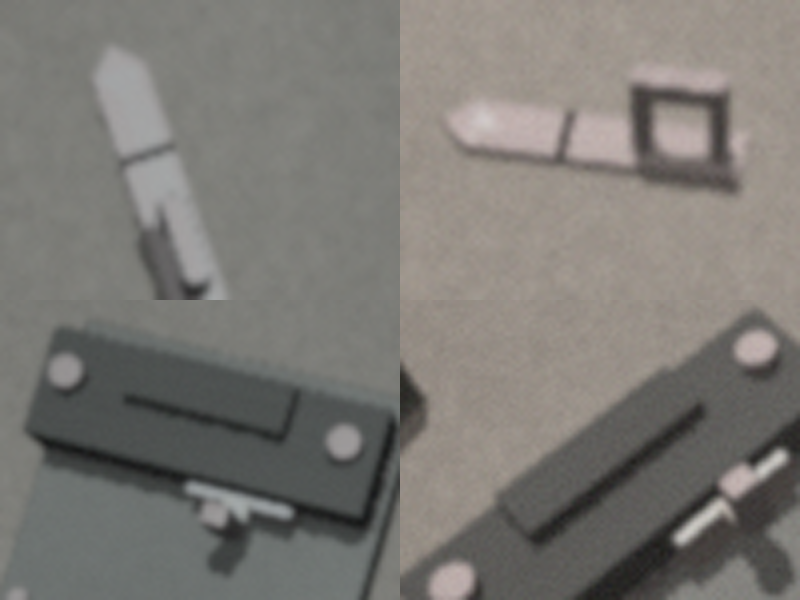

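The crop confirms it: the bare steel gauge with the point and groove. Top tip is (277,164.4), groove (284.4,186). Side tip is (224,198.4), groove (248.2,202). The guard is closed over the gap, with its tab at top (174,168).

```bash
cat >> h.py <<'E'
from scipy.optimize import least_squares
def fit(obs,x0):  # obs: (cam,(u,v),local p); pose x,y,yaw,z
    def W(x,p): return R.from_euler('z',x[2]).apply(p)+[x[0],x[1],x[3]]
    f=lambda x:np.hstack([proj(n,W(x,p))-uv for n,uv,p in obs])
    r=least_squares(f,x0,loss='soft_l1');return r.x,f(r.x).reshape(-1,2).round(1)
E
python3 - <<'E'
from h import *
T=lambda x,y:(120+x/4,115+(y-300)/4); S=lambda x,y:(80+(x-400)/4,220+(y-300)/4)
F=[("top",(120,193),[-.09,.145,.025]),("top",(204,215),[-.09,-.075,.025]),("top",(224,140),[.11,-.075,.025]),
("side",(143,360),[-.09,.145,.025]),("side",(231,285),[-.09,-.075,.025]),
("top",T(28,430),[.02,.1425,.065]),("top",T(365,516),[.02,-.0725,.065])]
x,r=fit(F,[.6,.1,-.25,0]);print(x.round(4),r.tolist())
tab=tri((174,168),S(735,480));print("tab top",tab.round(4), "in folder",R.from_euler('z',-x[2]).apply(tab-[x[0],x[1],0]).round(4))
t5=lambda u,v:(255+u/5,155+v/5);s5=lambda u,v:(215+(u-400)/5,175+v/5)
G=[("top",t5(110,45),[.0725,0,.005]),("top",t5(147,155),[.0125,0,.005]),("side",s5(445,116),[.0725,0,.005]),("side",s5(567,135),[.0125,0,.005]),("side",s5(681,79),[-.0425,0,.057]),("top",t5(98,85),[.0585,.014,.005]),("top",t5(152,70),[.0585,-.014,.005])]
g,r=fit(G,[.55,-.18,.3,0]);print(g.round(4),r.tolist())
print("tri tip",tri(G[0][1],G[2][1]).round(4),"groove",tri(G[1][1],G[3][1]).round(4))
h=R.from_euler('z',g[2]).apply([-.0425,0,.05])+[g[0],g[1],0];print("handle",h,proj("top",h),proj("side",h))
s=env.sense();print(s["position"],s["ee_rot"],s["opening"],s["time"],env.finger_overhang,R.from_rotvec(s["ee_rot"]).as_matrix().round(3).tolist())
E
```

```text
[ 0.6025  0.0726 -0.2515 -0.0166] [[-0.5, 0.5], [-0.5, 0.0], [0.9, -0.2], [-0.8, 6.1], [-0.2, -1.9], [0.9, 0.5], [0.7, -0.0]]
tab top [0.5968 0.0801 0.0905] in folder [-0.0073  0.0059  0.0905]
[ 0.5589 -0.1832  0.3016 -0.0025] [[0.6, -0.0], [0.3, 0.1], [0.4, 0.2], [0.7, -0.0], [0.5, 0.3], [-0.6, -1.3], [-0.9, -1.5]]
tri tip [ 0.6276 -0.1601  0.0054] groove [ 0.5716 -0.1786  0.0027]
handle [ 0.51836206 -0.19580028  0.05      ] [291.70507942 203.3890331 ] [271.75245541 192.36401209]
[0.21860254 0.63858061 0.25155995] [ 3.09897688e+00 -5.15642270e-01 -9.05694594e-06] 0.0877554386032299 0.7 0.025 [[0.946, -0.324, -0.0], [-0.324, -0.946, -0.0], [-0.0, 0.0, -1.0]]
```

```bash
cat >> h.py <<'E'
def plan(p,a,n,base=None):
    s=env.sense();M=R.from_rotvec(s["ee_rot"]).as_matrix();a0=np.arctan2(M[1,0],M[0,0])
    t=-(((a-a0)+np.pi)%(2*np.pi)-np.pi);d=np.array(p)-s["position"]
    ca,sa=np.cos(a),np.sin(a)
    o=np.array([d[0]*ca+d[1]*sa,d[0]*sa-d[1]*ca,-d[2]])/.4
    print("turn share total",round(t/np.pi,4),"deg",round(np.degrees(t),1),"| offset/row x%d"%n,(o/n).round(4),"mm/row",round(np.linalg.norm(d)/n*1e3,1))
E
python3 - <<'E'
from h import *
T=lambda x,y:(120+x/4,115+(y-300)/4); S=lambda x,y:(80+(x-400)/4,220+(y-300)/4)
F=[("top",(120,193),[-.09,.145,.025]),("top",(204,215),[-.09,-.075,.025]),("top",(224,140),[.11,-.075,.025]),
("side",(231,285),[-.09,-.075,.025]),
("top",T(28,430),[.02,.1425,.065]),("top",T(365,516),[.02,-.0725,.065])]
x,r=fit(F,[.6,.1,-.25,0]);print(x.round(4),r.tolist())
f=lambda q:least_squares(lambda q:np.hstack([proj(n,R.from_euler('z',q[2]).apply(p)+[q[0],q[1],0])-uv for n,uv,p in F]),[.6,.07,-.25]).x
q=f(0);print("z=0 fit",q.round(4))
for p in ([-.005,0,.09],[-.005,0,.05],[.02,0,.025]):
    w=R.from_euler('z',q[2]).apply(p)+[q[0],q[1],0];print(w.round(4),proj("top",w).round(1),proj("side",w).round(1))
plan([.597,.079,.16],-.2515,22)
E
```

```text
[ 0.6035  0.0745 -0.252  -0.0211] [[-0.5, 0.5], [-0.9, -0.1], [0.4, 0.0], [-0.9, -0.3], [0.8, 0.6], [0.2, 0.0]]
z=0 fit [ 0.5981  0.0717 -0.2681]
[0.5932 0.073  0.09  ] [176.7 168.9] [168.5 263.1]
[0.5932 0.073  0.05  ] [180.7 173.1] [172.9 273.3]
[0.6174 0.0664 0.025 ] [185.9 166.1] [167.7 271.7]
turn share total -0.0249 deg -4.5 | offset/row x22 [0.0575 0.0509 0.0104] mm/row 31.0
```

Emit:
jog_arm:
  offset:
    - [0,0,0]
    - [0.0575,0.051,0.0104]
    - [0.0575,0.051,0.0104]
    - [0.0575,0.051,0.0104]
    - [0.0575,0.051,0.0104]
    - [0.0575,0.051,0.0104]
    - [0.0575,0.051,0.0104]
    - [0.0575,0.051,0.0104]
    - [0.0575,0.051,0.0104]
    - [0.0575,0.051,0.0104]
    - [0.0575,0.051,0.0104]
    - [0.0575,0.051,0.0104]
  delta_rot:
    - [0,0,-0.025]
    - [0,0,0]
    - [0,0,0]
    - [0,0,0]
    - [0,0,0]
    - [0,0,0]
    - [0,0,0]
    - [0,0,0]
    - [0,0,0]
    - [0,0,0]
    - [0,0,0]
    - [0,0,0]
  fingers: 1
  force: 12

```text
time: 1.9
position: [0.4085, 0.3573, 0.2059]
ee_rot: [-3.116, 0.393, -0.0]
ft_force: [0.4, -0.2, 1.3]
opening: 0.0876
finger_force: 0.0
```

Emit:
jog_arm:
  offset:
    - [0.0575,0.051,0.0104]
    - [0.0575,0.051,0.0104]
    - [0.0575,0.051,0.0104]
    - [0.0575,0.051,0.0104]
    - [0.0575,0.051,0.0104]
    - [0.0575,0.051,0.0104]
    - [0.0575,0.051,0.0104]
    - [0.0575,0.051,0.0104]
    - [0.0575,0.051,0.0104]
    - [0.0575,0.051,0.0104]
    - [0.0575,0.051,0.0104]
    - [0,0,0]
  delta_rot:
    - [0,0,0]
    - [0,0,0]
    - [0,0,0]
    - [0,0,0]
    - [0,0,0]
    - [0,0,0]
    - [0,0,0]
    - [0,0,0]
    - [0,0,0]
    - [0,0,0]
    - [0,0,0]
    - [0,0,0]

```text
time: 3.1
position: [0.5983, 0.0754, 0.1592]
ee_rot: [3.115, -0.398, -0.001]
ft_force: [-0.5, 0.1, -0.2]
opening: 0.0877
finger_force: 0.0
```

```bash
python3 - <<'E'
from h import *
print(env.sense()["position"])
plan([.597,.079,.088],-.2515,5)
E
```

```text
[0.59825737 0.07544359 0.15919472]
turn share total -0.0008 deg -0.1 | offset/row x5 [-0.0011 -0.0016  0.0356] mm/row 14.3
```

Emit:
jog_arm:
  offset:
    - [-0.001,-0.0016,0.036]
    - [-0.001,-0.0016,0.036]
    - [-0.001,-0.0016,0.036]
    - [-0.001,-0.0016,0.036]
    - [-0.001,-0.0016,0.036]
    - [0,0,0]
  delta_rot:
    - [0,0,0]
    - [0,0,0]
    - [0,0,0]
    - [0,0,0]
    - [0,0,0]
    - [0,0,0]

```text
time: 3.7
position: [0.5946, 0.0817, 0.0863]
ee_rot: [3.115, -0.393, -0.005]
ft_force: [-0.5, -0.2, 0.4]
opening: 0.0873
finger_force: 0.0
```

Emit:
jog_arm:
  offset:
    - [0,0,0]
    - [0,0,0]
    - [0,0,0]
    - [0,0,0]
    - [0,0,0]
    - [0,0,0]
    - [0,0,0]
    - [0,0,0]
    - [0,0,0]
    - [0,0,0]
  delta_rot:
    - [0,0,0]
    - [0,0,0]
    - [0,0,0]
    - [0,0,0]
    - [0,0,0]
    - [0,0,0]
    - [0,0,0]
    - [0,0,0]
    - [0,0,0]
    - [0,0,0]
  fingers: -1
  force: 12

```text
time: 4.7
position: [0.596, 0.0816, 0.088]
ee_rot: [3.117, -0.394, -0.0]
ft_force: [0.6, -1.6, 0.3]
opening: 0.016
finger_force: 12.0
```

Gripped at 16 mm, which matches the tab. Sliding it open.

Emit:
jog_arm:
  offset:
    - [0,-0.02,0]
    - [0,-0.02,0]
    - [0,-0.02,0]
    - [0,-0.02,0]
    - [0,-0.02,0]
    - [0,-0.02,0]
    - [0,-0.02,0]
    - [0,-0.02,0]
    - [0,-0.02,0]
    - [0,-0.01,0]
    - [0,0,0]
  delta_rot:
    - [0,0,0]
    - [0,0,0]
    - [0,0,0]
    - [0,0,0]
    - [0,0,0]
    - [0,0,0]
    - [0,0,0]
    - [0,0,0]
    - [0,0,0]
    - [0,0,0]
    - [0,0,0]

```text
time: 5.8
position: [0.6142, 0.1514, 0.0879]
ee_rot: [3.11, -0.392, -0.004]
ft_force: [4.9, -21.6, 1.1]
opening: 0.016
finger_force: 12.0
```

Emit:
jog_arm:
  offset:
    - [0,-0.005,0]
    - [0,-0.005,0]
    - [0,-0.005,0]
    - [0,0,0]
  delta_rot:
    - [0,0,0]
    - [0,0,0]
    - [0,0,0]
    - [0,0,0]

```text
time: 6.2
position: [0.6153, 0.1558, 0.0878]
ee_rot: [3.109, -0.394, -0.006]
ft_force: [5.2, -26.4, 2.2]
opening: 0.0247
finger_force: 12.0
```

Emit:
jog_arm:
  offset:
    - [0,0.005,0]
    - [0,0,0]
    - [0,0,0]
    - [0,0,0]
    - [0,0,0]
    - [0,0,-0.05]
    - [0,0,-0.1]
    - [0,0,-0.1]
    - [0,0,-0.05]
    - [0,0,0]
  delta_rot:
    - [0,0,0]
    - [0,0,0]
    - [0,0,0]
    - [0,0,0]
    - [0,0,0]
    - [0,0,0]
    - [0,0,0]
    - [0,0,0]
    - [0,0,0]
    - [0,0,0]
  fingers: 1

```text
time: 7.2
position: [0.6175, 0.1604, 0.2123]
ee_rot: [-3.113, 0.392, -0.009]
ft_force: [0.3, 0.4, -0.4]
opening: 0.0874
finger_force: 0.0
```

```bash
python3 - <<'E'
from h import *
plan([.518,-.196,.16],.3016,14)
E
```

```text
turn share total -0.1757 deg -31.6 | offset/row x14 [-0.0359  0.0555  0.0093] mm/row 26.7
```

Emit:
jog_arm:
  offset:
    - [0,0,0]
    - [0,0,0]
    - [0,0,0]
    - [0,0,0]
    - [-0.036,0.0555,0.0093]
    - [-0.036,0.0555,0.0093]
    - [-0.036,0.0555,0.0093]
    - [-0.036,0.0555,0.0093]
    - [-0.036,0.0555,0.0093]
    - [-0.036,0.0555,0.0093]
    - [-0.036,0.0555,0.0093]
    - [-0.036,0.0555,0.0093]
  delta_rot:
    - [0,0,-0.044]
    - [0,0,-0.044]
    - [0,0,-0.044]
    - [0,0,-0.044]
    - [0,0,0]
    - [0,0,0]
    - [0,0,0]
    - [0,0,0]
    - [0,0,0]
    - [0,0,0]
    - [0,0,0]
    - [0,0,0]

```text
time: 8.4
position: [0.5579, -0.0453, 0.1774]
ee_rot: [-3.106, -0.473, 0.002]
ft_force: [-0.4, 0.5, 0.7]
opening: 0.0875
finger_force: 0.0
```

Emit:
jog_arm:
  offset:
    - [-0.036,0.0555,0.0093]
    - [-0.036,0.0555,0.0093]
    - [-0.036,0.0555,0.0093]
    - [-0.036,0.0555,0.0093]
    - [-0.036,0.0555,0.0093]
    - [-0.036,0.0555,0.0093]
    - [0,0,0]
    - [0,0,0]
  delta_rot:
    - [0,0,0]
    - [0,0,0]
    - [0,0,0]
    - [0,0,0]
    - [0,0,0]
    - [0,0,0]
    - [0,0,0]
    - [0,0,0]

```text
time: 9.2
position: [0.5152, -0.1977, 0.1552]
ee_rot: [-3.106, -0.47, 0.002]
ft_force: [0.2, -0.6, 1.0]
opening: 0.0875
finger_force: 0.0
```

```bash
python3 - <<'E'
from h import *
plan([.518,-.196,.0575],.3016,6)
t=snap("top","pics/t1.png");s=snap("side","pics/s1.png")
r=lambda im,x,y,w,h,k:cv2.resize(im[y:y+h,x:x+w],None,fx=k,fy=k,interpolation=cv2.INTER_CUBIC)[:,:,::-1]
cv2.imwrite("pics/c1.png",np.hstack([r(t,120,120,100,150,4),r(s,80,220,100,150,4)]))
E
```

```text
turn share total -0.0004 deg -0.1 | offset/row x6 [ 0.0013 -0.0003  0.0407] mm/row 16.3
```

View pics/c1.png

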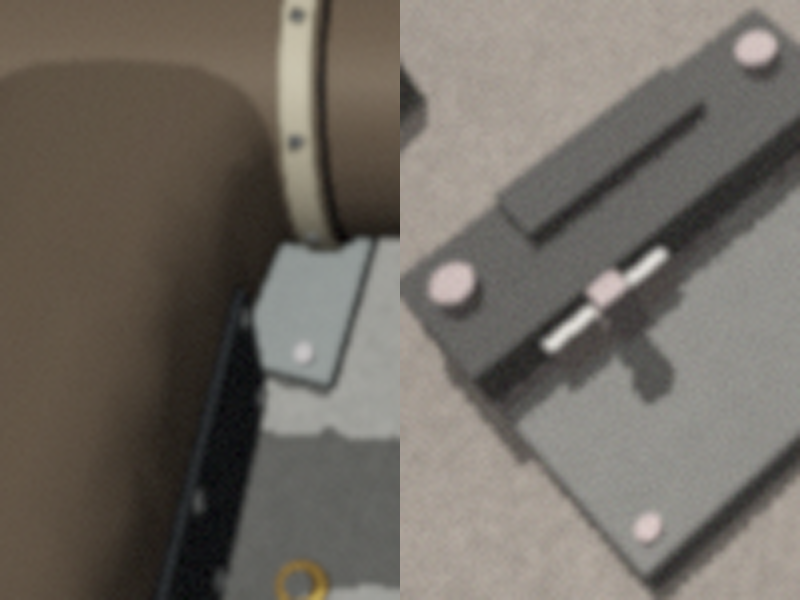

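The side view shows the guard moved to the left, with its tab at side (131.7,292). It's open at the stop. Now grasping the gauge's bar.

Emit:
jog_arm:
  offset:
    - [0.0013,0,0.041]
    - [0.0013,0,0.041]
    - [0.0013,0,0.041]
    - [0.0013,0,0.041]
    - [0.0013,0,0.041]
    - [0.0013,0,0.039]
    - [0,0,0]
  delta_rot:
    - [0,0,0]
    - [0,0,0]
    - [0,0,0]
    - [0,0,0]
    - [0,0,0]
    - [0,0,0]
    - [0,0,0]

```text
time: 10.0
position: [0.5177, -0.1955, 0.0565]
ee_rot: [-3.105, -0.474, 0.005]
ft_force: [-0.6, -1.6, -0.2]
opening: 0.0875
finger_force: 0.0
```

Emit:
jog_arm:
  offset:
    - [0,0,0]
    - [0,0,0]
    - [0,0,0]
    - [0,0,0]
    - [0,0,0]
    - [0,0,0]
    - [0,0,0]
    - [0,0,0]
    - [0,0,0]
    - [0,0,0]
  delta_rot:
    - [0,0,0]
    - [0,0,0]
    - [0,0,0]
    - [0,0,0]
    - [0,0,0]
    - [0,0,0]
    - [0,0,0]
    - [0,0,0]
    - [0,0,0]
    - [0,0,0]
  fingers: -1
  force: 30

```text
time: 11.0
position: [0.5187, -0.1966, 0.0583]
ee_rot: [-3.106, -0.472, 0.0]
ft_force: [-0.2, -0.4, -1.2]
opening: 0.0131
finger_force: 0.0
```

Emit:
jog_arm:
  offset:
    - [0,0,-0.03]
    - [0,0,-0.06]
    - [0,0,-0.06]
    - [0,0,-0.06]
    - [0,0,-0.04]
    - [0,0,0]
    - [0,0,0]
  delta_rot:
    - [0,0,0]
    - [0,0,0]
    - [0,0,0]
    - [0,0,0]
    - [0,0,0]
    - [0,0,0]
    - [0,0,0]

```text
time: 11.7
position: [0.5185, -0.1964, 0.1585]
ee_rot: [-3.106, -0.472, -0.001]
ft_force: [-0.0, 0.3, -2.5]
opening: 0.0115
finger_force: 29.9
```

```bash
python3 - <<'E'
from h import *
F=[("top",(120,193),[-.09,.145,.025]),("top",(204,215),[-.09,-.075,.025]),("top",(224,140),[.11,-.075,.025]),
("side",(231,285),[-.09,-.075,.025]),("side",(143.7,366),[-.09,.145,.025]),
("top",(127,147.5),[.02,.1425,.065]),("top",(211.2,169),[.02,-.0725,.065])]
x,r=fit(F,[.6,.1,-.25,0]);print(x.round(4),r.tolist())
q=least_squares(lambda q:np.hstack([proj(n,R.from_euler('z',q[2]).apply(p)+[q[0],q[1],0])-uv for n,uv,p in F]),[.6,.07,-.25],loss='soft_l1').x;print(q.round(4))
for P in(x,q):
  for w in([.596,.0816],[.6142,.1514]): print("tab in folder",R.from_euler('z',-P[2]).apply([w[0]-P[0],w[1]-P[1],0]).round(4))
# check top/side disagreement using only one cam
for c in("top",):
  G=[f for f in F if f[0]==c];print(fit(G,[.6,.07,-.25,0])[0].round(4))
  q=least_squares(lambda q:np.hstack([proj(n,R.from_euler('z',q[2]).apply(p)+[q[0],q[1],0])-uv for n,uv,p in G]),[.6,.07,-.25]).x;print("top z0",q.round(4))
print("tab open",look("guard_tab","side"))
t=snap("top","pics/t2.png");s=snap("side","pics/s2.png")
r=lambda im,x,y,w,h,k:cv2.resize(im[y:y+h,x:x+w],None,fx=k,fy=k,interpolation=cv2.INTER_CUBIC)[:,:,::-1]
cv2.imwrite("pics/c2.png",np.vstack([np.hstack([r(t,250,130,100,75,4),r(s,215,130,100,75,4)]),np.hstack([r(s,100,300,100,75,4),r(s,180,220,100,75,4)])]))
E
```

```text
[ 0.6027  0.0733 -0.2482 -0.0191] [[-0.3, 0.8], [-0.5, 0.0], [0.6, -0.1], [-0.4, -1.3], [-1.2, 0.9], [0.9, 0.9], [0.6, 0.0]]
[ 0.598   0.0714 -0.2489]
tab in folder [-0.0086  0.0064  0.    ]
tab in folder [-0.0081  0.0785  0.    ]
tab in folder [-0.0045  0.0094  0.    ]
tab in folder [-0.004   0.0816  0.    ]
[ 0.6039  0.0745 -0.2507 -0.0205]
top z0 [ 0.5988  0.0693 -0.2502]
tab open [(0.64, array([0.625, 0.156, 0.055]))]
```

View pics/c2.png

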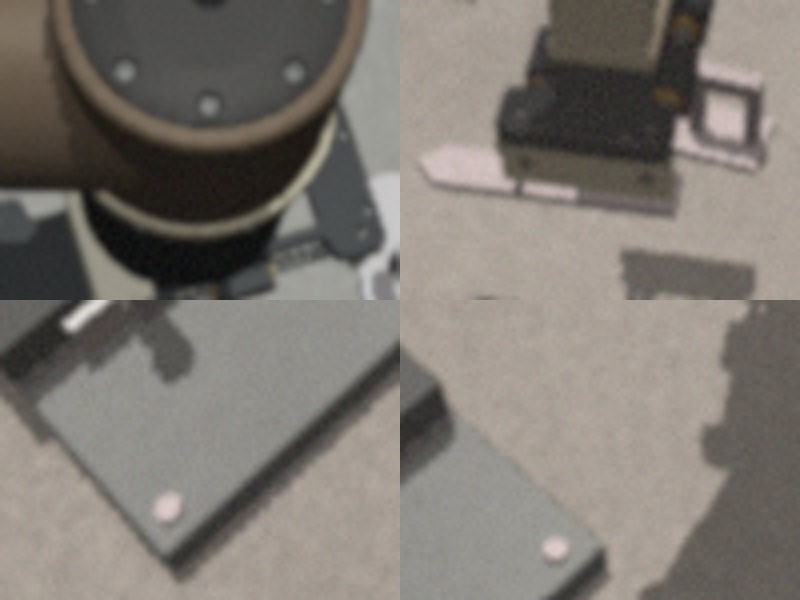

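```bash
python3 - <<'E'
from h import *
F=[("top",(120,193),[-.09,.145,.025]),("top",(204,215),[-.09,-.075,.025]),("top",(224,140),[.11,-.075,.025]),
("side",(230.5,281.8),[-.09,-.075,.025]),("side",(142,363.3),[-.09,.145,.025]),
("top",(127,147.5),[.02,.1425,.065]),("top",(211.2,169),[.02,-.0725,.065])]
x,r=fit(F,[.6,.1,-.25,0]);print(x.round(4),r.tolist())
for c in("top","side",None):
  G=[f for f in F if c in(None,f[0])]
  fn=lambda q:np.hstack([proj(n,R.from_euler('z',q[2]).apply(p)+[q[0],q[1],0])-uv for n,uv,p in G])
  q=least_squares(fn,[.6,.07,-.25],loss='soft_l1').x;print(c,q.round(4),fn(q).round(1).tolist())
  for w in([.596,.0816],[.6142,.1514]): print("  tab in folder",R.from_euler('z',-q[2]).apply([w[0]-q[0],w[1]-q[1],0]).round(4))
M=R.from_rotvec(env.sense()["ee_rot"]).as_matrix();p=env.sense()["position"];a=np.arctan2(M[1,0],M[0,0]);print(p,a)
for d,nm in((.115,"tip"),(.055,"groove")):
  for lat in(-.014,0,.014): print(nm,lat,proj("side",p+[d*np.cos(a)-lat*np.sin(a),d*np.sin(a)+lat*np.cos(a),-.0583+.005]).round(1))
E
```

```text
[ 0.602   0.0716 -0.252  -0.0111] [[-0.9, 0.3], [-0.5, -0.1], [1.0, -0.7], [0.5, -0.2], [-0.1, 1.5], [0.5, -0.0], [0.8, -0.4]]
top [ 0.5988  0.0694 -0.2517] [-1.7, 0.7, -0.4, 0.5, 1.3, -0.9, -0.2, -0.1, 1.0, -0.3]
  tab in folder [-0.0057  0.0111  0.    ]
  tab in folder [-0.0055  0.0833  0.    ]
side [ 0.5989  0.0722 -0.2552] [1.2, -1.7, -0.9, 0.7]
  tab in folder [-0.0051  0.0084  0.    ]
  tab in folder [-0.0052  0.0805  0.    ]
None [ 0.5988  0.0707 -0.2549] [-2.3, 0.4, -1.1, 0.6, 0.9, -0.7, 1.6, -2.3, -0.3, -0.0, -0.7, -0.3, 0.4, -0.2]
  tab in folder [-0.0054  0.0098  0.    ]
  tab in folder [-0.0054  0.082   0.    ]
[ 0.51795434 -0.19646149  0.15729928] 0.3014845941564293
tip -0.014 [221.5 164.6]
tip 0 [219.8 169.2]
tip 0.014 [218.1 173.9]
groove -0.014 [248.1 168.1]
groove 0 [246.7 172.8]
groove 0.014 [245.2 177.6]
```

```bash
cat >> h.py <<'E'
FO=np.array([.5988,.0715,0]);FY=-.254
def fw(x,y,z): return R.from_euler('z',FY).apply([x,y,0])+FO+[0,0,z]
E
python3 - <<'E'
from h import *
w=fw(-.145,.0005,.13);print(w,np.hypot(*w[:2]))
plan(w,FY,12)
E
```

```text
[0.45857796 0.10841921 0.13      ] 0.4712201893869536
turn share total 0.1768 deg 31.8 | offset/row x12 [-0.0279 -0.0584  0.0057] mm/row 26.0
```

Emit:
jog_arm:
  offset:
    - [0,0,0]
    - [0,0,0]
    - [0,0,0]
    - [0,0,0]
    - [0,0,0]
    - [0,0,0]
  delta_rot:
    - [0,0,0.03]
    - [0,0,0.03]
    - [0,0,0.03]
    - [0,0,0.03]
    - [0,0,0.03]
    - [0,0,0.0268]

```text
time: 12.45
position: [0.5181, -0.1965, 0.1572]
ee_rot: [3.115, -0.404, -0.003]
ft_force: [0.1, 0.8, -1.8]
opening: 0.0121
finger_force: 29.9
```

Emit:
jog_arm:
  offset:
    - [-0.028,-0.0584,0.0057]
    - [-0.028,-0.0584,0.0057]
    - [-0.028,-0.0584,0.0057]
    - [-0.028,-0.0584,0.0057]
    - [-0.028,-0.0584,0.0057]
    - [-0.028,-0.0584,0.0057]
    - [-0.028,-0.0584,0.0057]
    - [-0.028,-0.0584,0.0057]
    - [-0.028,-0.0584,0.0057]
    - [-0.028,-0.0584,0.0057]
    - [-0.028,-0.0584,0.0057]
    - [-0.028,-0.0584,0.0057]
  delta_rot:
    - [0,0,0]
    - [0,0,0]
    - [0,0,0]
    - [0,0,0]
    - [0,0,0]
    - [0,0,0]
    - [0,0,0]
    - [0,0,0]
    - [0,0,0]
    - [0,0,0]
    - [0,0,0]
    - [0,0,0]

```text
time: 13.65
position: [0.4583, 0.1093, 0.1301]
ee_rot: [3.115, -0.397, -0.002]
ft_force: [0.4, 0.1, -0.8]
opening: 0.0119
finger_force: 29.9
```

Emit:
jog_arm:
  offset:
    - [0,0,0]
    - [0,0,0]
  delta_rot:
    - [0,0,0]
    - [0,0,0]

```text
time: 13.85
position: [0.4585, 0.1087, 0.1303]
ee_rot: [3.116, -0.395, -0.002]
ft_force: [0.3, 0.1, -0.8]
opening: 0.0119
finger_force: 29.9
```

```bash
python3 - <<'E'
from h import *
print(env.sense()["position"])
plan(fw(-.125,.0005,.0855),FY,4)
E
```

```text
[0.45849999 0.10873942 0.13031981]
turn share total 0.0005 deg 0.1 | offset/row x4 [0.0126 0.0002 0.028 ] mm/row 12.3
```

Emit:
jog_arm:
  offset:
    - [0.0126,0,0.028]
    - [0.0126,0,0.028]
    - [0.0126,0,0.028]
    - [0.0126,0,0.028]
    - [0,0,0]
    - [0,0,0]
  delta_rot:
    - [0,0,0]
    - [0,0,0]
    - [0,0,0]
    - [0,0,0]
    - [0,0,0]
    - [0,0,0]

```text
time: 14.45
position: [0.4784, 0.103, 0.0856]
ee_rot: [3.115, -0.399, -0.002]
ft_force: [0.7, 0.5, -1.7]
opening: 0.0117
finger_force: 29.9
```

```bash
python3 - <<'E'
from h import *
plan(fw(-.035,.0005,.085),FY,12)
print(env.sense()["ft_force"])
t=snap("top","pics/t3.png");s=snap("side","pics/s3.png")
r=lambda im,x,y,w,h,k:cv2.resize(im[y:y+h,x:x+w],None,fx=k,fy=k,interpolation=cv2.INTER_CUBIC)[:,:,::-1]
cv2.imwrite("pics/c3.png",np.hstack([r(t,120,115,100,140,4),r(s,100,230,100,140,4)]))
p=env.sense()["position"]
for n in("top","side"):print(n,proj(n,fw(0,0,0)*0+p+R.from_euler('z',FY).apply([.115,0,-.0533])).round(1),[proj(n,fw(.02,y,.025)).round(1).tolist() for y in(-.0165,.0165)])
E
```

```text
turn share total -0.0002 deg -0.0 | offset/row x12 [ 0.0186 -0.0001  0.0001] mm/row 7.5
[ 0.7469456   0.52759178 -1.74767046]
top [181.6 176.1] [[192.2, 167.4], [179.6, 164.2]]
side [175.6 278.7] [[173.8, 266.2], [160.9, 277.0]]
```

View pics/c3.png

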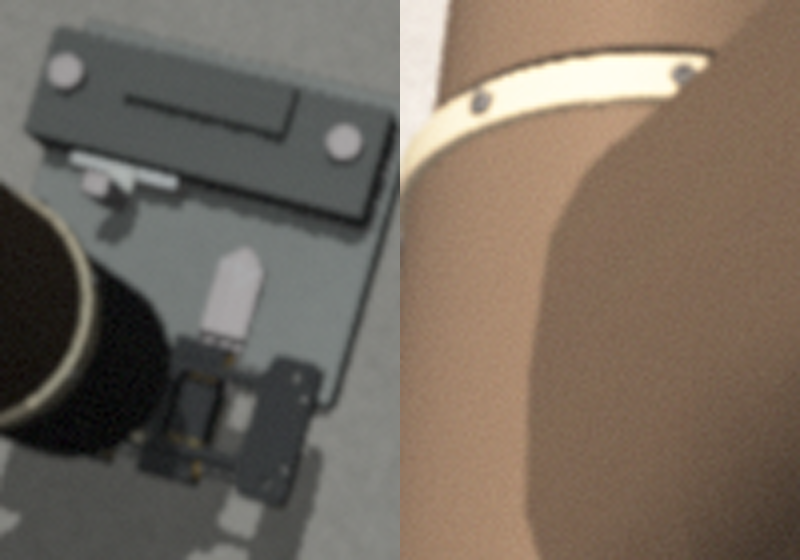

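```bash
python3 - <<'E'
from h import *
I=lambda u,v,z:R.from_euler('z',-FY).apply(onz("top",120+u/4,115+v/4,z)-FO*[1,1,0]).round(4)
for z in(.04,.05,.06):print(z,"guard L,R",I(70,157,z),I(178,183,z),"mid",I(124,170,z))
print("tip",I(246,248,.0315),"blade shoulders",I(220,262,.0315),I(264,268,.0315),"back",I(200,330,.0315),I(240,342,.0315))
print("tab top",I(95,182,.09),"beam",I(28,130,.065),I(365,220,.065))
print("bed R front",I(330,407,.025))
p=env.sense()["position"];print("tcp in folder",R.from_euler('z',-FY).apply(p-FO))
E
```

```text
0.04 guard L,R [0.0153 0.1202 0.04  ] [0.0161 0.0505 0.04  ] mid [0.0157 0.0853 0.04  ]
0.05 guard L,R [0.0133 0.1162 0.05  ] [0.0141 0.0471 0.05  ] mid [0.0137 0.0816 0.05  ]
0.06 guard L,R [0.0113 0.1121 0.06  ] [0.012  0.0437 0.06  ] mid [0.0117 0.0779 0.06  ]
tip [-0.0113  0.0007  0.0315] blade shoulders [-0.0238  0.0137  0.0315] [-0.0207 -0.0137  0.0315] back [-0.0677  0.0135  0.0315] [-0.0687 -0.0124  0.0315]
tab top [-0.0055  0.0811  0.09  ] beam [0.02   0.1398 0.065 ] [ 0.0171 -0.0733  0.065 ]
bed R front [-0.0929 -0.0756  0.025 ]
tcp in folder [-0.12439908  0.00067243  0.08633553]
```

Emit:
jog_arm:
  offset:
    - [0.012,0,0]
    - [0.012,0,0]
    - [0.012,0,0]
    - [0.012,0,0]
    - [0.012,0,0]
    - [0.012,0,0]
    - [0.012,0,0]
    - [0.012,0,0]
    - [0.012,0,0]
    - [0,0,0]
  delta_rot:
    - [0,0,0]
    - [0,0,0]
    - [0,0,0]
    - [0,0,0]
    - [0,0,0]
    - [0,0,0]
    - [0,0,0]
    - [0,0,0]
    - [0,0,0]
    - [0,0,0]

```text
time: 15.55
position: [0.521, 0.0925, 0.0862]
ee_rot: [-3.116, 0.398, -0.0]
ft_force: [0.5, -0.5, -1.5]
opening: 0.0118
finger_force: 29.9
```

Emit:
jog_arm:
  offset:
    - [0.012,0,0]
    - [0.012,0,0]
    - [0.012,0,0]
    - [0.012,0,0]
    - [0.012,0,0]
    - [0.012,0,0]
    - [0.012,0,0]
    - [0,0,0]
    - [0,0,0]
  delta_rot:
    - [0,0,0]
    - [0,0,0]
    - [0,0,0]
    - [0,0,0]
    - [0,0,0]
    - [0,0,0]
    - [0,0,0]
    - [0,0,0]
    - [0,0,0]

```text
time: 16.45
position: [0.5528, 0.0841, 0.0861]
ee_rot: [3.116, -0.398, -0.0]
ft_force: [-0.5, -0.6, -1.5]
opening: 0.0119
finger_force: 29.9
```

```bash
python3 - <<'E'
from h import *
p=env.sense()["position"];print("tcp in folder",R.from_euler('z',-FY).apply(p-FO))
t=snap("top","pics/t4.png")
r=lambda im,x,y,w,h,k:cv2.resize(im[y:y+h,x:x+w],None,fx=k,fy=k,interpolation=cv2.INTER_CUBIC)[:,:,::-1]
cv2.imwrite("pics/c4.png",r(t,140,130,80,60,8))
E
```

```text
tcp in folder [-0.04766938  0.0006259   0.08609007]
```

View pics/c4.png

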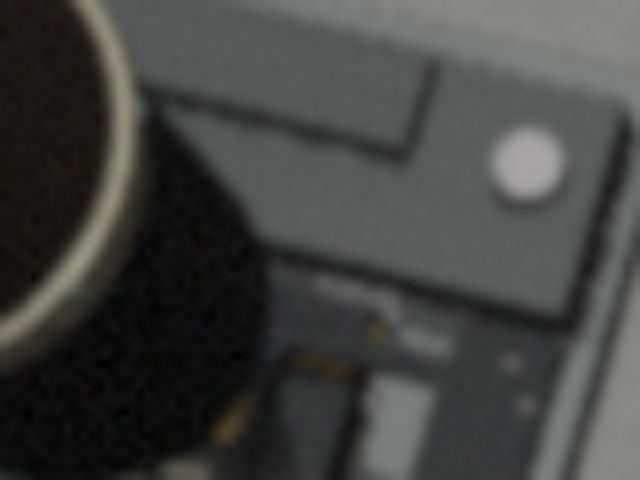

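Emit:
jog_arm:
  offset:
    - [0.008,0,0]
    - [0.008,0,0]
    - [0.008,0,0]
    - [0.006,0,0]
    - [0,0,0.002]
    - [0,0,0.002]
    - [0,0,0.001]
    - [0,0,0]
    - [0,0,0]
  delta_rot:
    - [0,0,0]
    - [0,0,0]
    - [0,0,0]
    - [0,0,0]
    - [0,0,0]
    - [0,0,0]
    - [0,0,0]
    - [0,0,0]
    - [0,0,0]

```text
time: 17.4
position: [0.5644, 0.0812, 0.0842]
ee_rot: [3.116, -0.397, -0.0]
ft_force: [-0.2, 0.1, -2.0]
opening: 0.0114
finger_force: 29.9
```

Emit:
jog_arm:
  offset:
    - [0,0,0.001]
    - [0,0,0.001]
    - [0,0,0]
  delta_rot:
    - [0,0,0]
    - [0,0,0]
    - [0,0,0]

```text
time: 17.7
position: [0.5645, 0.0812, 0.0834]
ee_rot: [-3.116, 0.397, -0.0]
ft_force: [0.4, 0.7, -2.0]
opening: 0.0119
finger_force: 29.9
```

Emit:
jog_arm:
  offset:
    - [0,0,0.001]
    - [0,0,0.001]
    - [0,0,0]
  delta_rot:
    - [0,0,0]
    - [0,0,0]
    - [0,0,0]

```text
time: 18.0
position: [0.5645, 0.0812, 0.0834]
ee_rot: [-3.116, 0.397, -0.001]
ft_force: [-4.1, 0.7, 6.9]
opening: 0.0115
finger_force: 29.9
```

Emit:
jog_arm:
  offset:
    - [0,0,0]
    - [0,0,0]
    - [0,0,0]
    - [0,0,0]
    - [0,0,0]
    - [0,0,0]
    - [0,0,-0.05]
    - [0,0,-0.1]
    - [0,0,-0.1]
    - [0,0,-0.08]
    - [0,0,0]
  delta_rot:
    - [0,0,0]
    - [0,0,0]
    - [0,0,0]
    - [0,0,0]
    - [0,0,0]
    - [0,0,0]
    - [0,0,0]
    - [0,0,0]
    - [0,0,0]
    - [0,0,0]
    - [0,0,0]
  fingers: 1

```text
time: 19.1
position: [0.5669, 0.0819, 0.2199]
ee_rot: [-3.113, 0.396, -0.012]
ft_force: [0.8, 1.1, 0.1]
opening: 0.087
finger_force: 0.0
```

Emit:
jog_arm:
  offset:
    - [-0.06,-0.06,0]
    - [-0.06,-0.06,0]
    - [-0.06,-0.06,0]
    - [-0.06,-0.06,0]
    - [-0.06,-0.06,0]
    - [-0.06,-0.06,0]
    - [-0.06,-0.06,0]
    - [-0.06,-0.06,0]
    - [-0.06,-0.06,0]
    - [-0.06,-0.06,0]
    - [-0.06,-0.06,0]
    - [0,0,0]
  delta_rot:
    - [0,0,0]
    - [0,0,0]
    - [0,0,0]
    - [0,0,0]
    - [0,0,0]
    - [0,0,0]
    - [0,0,0]
    - [0,0,0]
    - [0,0,0]
    - [0,0,0]
    - [0,0,0]
    - [0,0,0]

```text
time: 20.3
position: [0.3736, 0.4057, 0.2139]
ee_rot: [3.117, -0.393, -0.0]
ft_force: [-0.6, 0.4, -0.3]
opening: 0.0875
finger_force: 0.0
```

```bash
python3 - <<'E'
from h import *
t=snap("top","pics/t5.png");s=snap("side","pics/s5.png")
r=lambda im,x,y,w,h,k:cv2.resize(im[y:y+h,x:x+w],None,fx=k,fy=k,interpolation=cv2.INTER_CUBIC)[:,:,::-1]
cv2.imwrite("pics/c5.png",np.hstack([r(t,160,145,50,75,8),r(s,145,245,50,75,8)]))
for n in("top","side"):
  print(n,"mouth z.03",[proj(n,fw(.02,y,.03)).round(1).tolist() for y in(-.014,.014)],"beam top edge",[proj(n,fw(.02,y,.065)).round(1).tolist() for y in(-.014,.014)])
E
```

```text
top mouth z.03 [[190.9, 166.6], [180.1, 163.9]] beam top edge [[187.9, 162.9], [176.7, 160.1]]
side mouth z.03 [[172.3, 265.8], [161.3, 275.0]] beam top edge [[168.6, 257.0], [157.2, 266.4]]
```

View pics/c5.png

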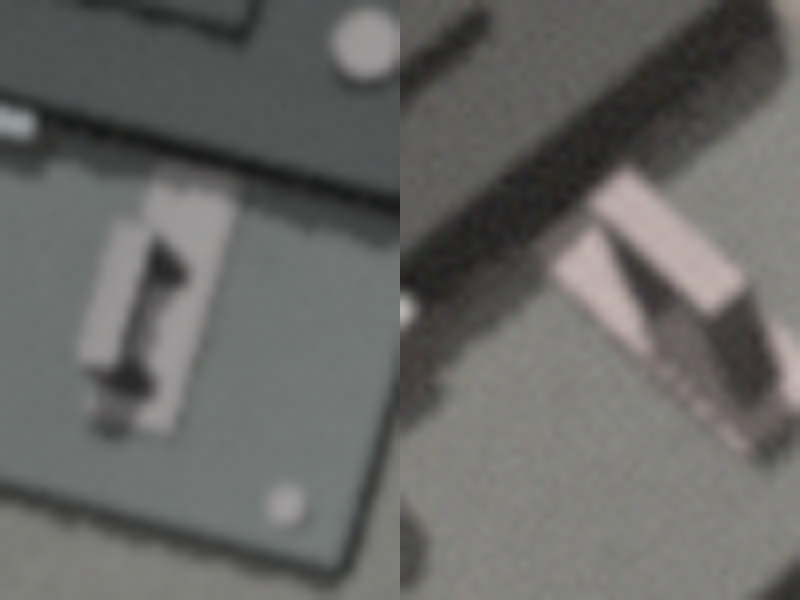

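```bash
python3 - <<'E'
from h import *
I=lambda n,u,v,z:R.from_euler('z',-FY).apply(onz(n,u,v,z)-FO*[1,1,0]).round(4)
t=lambda u,v,z:I("top",160+u/8,145+v/8,z); s=lambda u,v,z:I("side",145+(u-400)/8,245+v/8,z)
print("beam edge top",t(134,127,.065),t(223,150,.065),t(330,177,.065)); print("back R",t(175,434,.03),"bar far/near ends",t(125,220,.082),t(100,362,.082))
print("side bar far/near",s(610,185,.082),s(728,298,.082)); print("side beam top edge",s(450,245,.065),s(700,35,.065)); print("side blade left at dark end",s(550,262,.03))
im=cv2.cvtColor(cv2.imread("pics/t5.png"),cv2.COLOR_BGR2GRAY).astype(np.float32)
for y in(-.008,-.004,.0,):   # brightness along the blade, by folder x at z=.03
  xs=np.arange(-.076,.034,.002);P=np.array([proj("top",fw(x,y,.03)) for x in xs],np.float32)
  print(y,[(int(round(x*1e3)),int(v)) for x,v in zip(xs,cv2.remap(im,P[:,0][None],P[:,1][None],1)[0]) if x<-.055 or x>-.004])
E
```

```text
beam edge top [0.0181 0.0133 0.065 ] [ 0.0179 -0.0146  0.065 ] [ 0.0179 -0.0481  0.065 ]
back R [-0.0644 -0.0156  0.03  ] bar far/near ends [-0.0131  0.0026  0.082 ] [-0.0558 -0.0025  0.082 ]
side bar far/near [-0.0132  0.0016  0.082 ] [-0.0563  0.002   0.082 ]
side beam top edge [0.0124 0.0339 0.065 ] [ 0.0133 -0.0436  0.065 ]
side blade left at dark end [0.0114 0.0146 0.03  ]
-0.008 [(-76, 115), (-74, 115), (-72, 114), (-70, 113), (-68, 112), (-66, 114), (-64, 127), (-62, 140), (-60, 148), (-58, 151), (-56, 148), (-4, 152), (-2, 151), (0, 151), (2, 152), (4, 151), (6, 151), (8, 145), (10, 133), (12, 115), (14, 99), (16, 87), (18, 72), (20, 50), (22, 35), (24, 39), (26, 56), (28, 73), (30, 81), (32, 83)]
-0.004 [(-76, 115), (-74, 115), (-72, 115), (-70, 111), (-68, 108), (-66, 111), (-64, 123), (-62, 137), (-60, 142), (-58, 136), (-56, 121), (-4, 154), (-2, 154), (0, 154), (2, 154), (4, 154), (6, 153), (8, 151), (10, 141), (12, 123), (14, 103), (16, 90), (18, 73), (20, 52), (22, 33), (24, 37), (26, 54), (28, 71), (30, 81), (32, 83)]
0.0 [(-76, 115), (-74, 113), (-72, 108), (-70, 100), (-68, 91), (-66, 90), (-64, 97), (-62, 105), (-60, 107), (-58, 98), (-56, 80), (-4, 152), (-2, 153), (0, 153), (2, 153), (4, 153), (6, 153), (8, 150), (10, 140), (12, 121), (14, 103), (16, 89), (18, 73), (20, 49), (22, 35), (24, 35), (26, 55), (28, 72), (30, 80), (32, 83)]
```

```bash
cat > m.py <<'E'
from h import *
def prof(im,n,z,ys,x0,x1,y=0):
    xs=np.arange(x0,x1,.0005);v=0
    for y in ys:
        P=np.array([proj(n,fw(x,y,z)) for x in xs],np.float32);v=v+cv2.remap(im,P[:,0][None],P[:,1][None],cv2.INTER_CUBIC)[0]/len(ys)
    return xs,v
def edge(im,n,z,ys,x0,x1,sg):
    xs,v=prof(im,n,z,ys,x0,x1);g=sg*np.gradient(cv2.GaussianBlur(v[None],(0,0),1.5)[0]);i=g.argmax()
    w=np.clip(g[max(0,i-4):i+5],0,None);return round(float((w*xs[max(0,i-4):i+5]).sum()/w.sum()),4)
def meas(k):
    for n,f in(("top","t"),("side","s")):
        im=cv2.cvtColor(cv2.imread(f"pics/{f}{k}.png"),cv2.COLOR_BGR2GRAY).astype(np.float32)
        print(n,"beam front edge",[edge(im,n,.065,np.arange(y-.006,y+.007,.002),.005,.033,1) for y in(-.06,-.05,-.04,-.03,-.02,0,.02)],
         "bed front",[edge(im,n,.025,np.arange(y-.004,y+.005,.002),-.105,-.08,1) for y in(-.05,-.03,0,.03,.06)],
         "bar far,near",[[edge(im,n,.082,[y-.001,y,y+.001],-.03,0,-1),edge(im,n,.082,[y-.001,y,y+.001],-.07,-.045,1)] for y in(-.001,.001,.003)],
         "blade back",[edge(im,n,.03,[y-.001,y,y+.001],-.075,-.055,1) for y in(-.011,-.009,-.007)])
if __name__=="__main__":
    import sys;meas(sys.argv[1])
E
python3 m.py 5
```

```text
Traceback (most recent call last):
  File "m.py", line 18, in <module>
    import sys;meas(sys.argv[1])
               ~~~~^^^^^^^^^^^^^
  File "m.py", line 14, in meas
    "bed front",[edge(im,n,.025,np.arange(y-.004,y+.005,.002),-.105,-.08,1) for y in(-.05,-.03,0,.03,.06)],
                 ~~~~^^^^^^^^^^^^^^^^^^^^^^^^^^^^^^^^^^^^^^^^^^^^^^^^^^^^^^
  File "m.py", line 8, in edge
    xs,v=prof(im,n,z,ys,x0,x1);g=sg*np.gradient(cv2.GaussianBlur(v[None],(0,0),1.5)[0]);i=g.argmax()
         ~~~~^^^^^^^^^^^^^^^^^
  File "m.py", line 5, in prof
    P=np.array([proj(n,fw(x,y,z)) for x in xs],np.float32);v=v+cv2.remap(im,P[:,0][None],P[:,1][None],cv2.INTER_CUBIC)[0]/len(ys)
                ~~~~^^^^^^^^^^^^^
  File "h.py", line 12, in proj
    c=vision.get_calibration(n);T=np.linalg.inv(np.array(c["world_from_camera"]))
ValueError: time passes only in moves, steps and waits
```

```bash
cat >> h.py <<'E'
_C={n:vision.get_calibration(n) for n in("top","side")}
class _V:
    def __getattr__(s,k):return getattr(_v0,k)
    def get_calibration(s,n):return _C[n]
_v0=vision;vision=_V()
E
python3 m.py 5
```

```text
top beam front edge [0.0185, 0.0181, 0.0181, 0.0181, 0.0185, 0.0185, 0.019] bed front [-0.0905, -0.0904, -0.0904, -0.0903, -0.0899] bar far,near [[-0.0135, -0.056], [-0.013, -0.056], [-0.0121, -0.056]] blade back [-0.0635, -0.0635, -0.0636]
side beam front edge [0.02, 0.0195, 0.0195, 0.02, 0.0191, 0.02, 0.0196] bed front [-0.0905, -0.0899, -0.0896, -0.0904, -0.0896] bar far,near [[-0.0105, -0.0555], [-0.0105, -0.0559], [-0.0101, -0.0559]] blade back [-0.0621, -0.0626, -0.0629]
```

Measured in both views, the groove sits about 2.2 mm too deep and is hidden behind the face. I'll regrasp and draw the gauge back.

```bash
python3 - <<'E'
from h import *
plan([.5645,.0812,.15],FY,11)
E
```

```text
turn share total 0.0006 deg 0.1 | offset/row x11 [0.0602 0.06   0.0145] mm/row 34.5
```

Emit:
jog_arm:
  offset:
    - [0.0602,0.06,0.0145]
    - [0.0602,0.06,0.0145]
    - [0.0602,0.06,0.0145]
    - [0.0602,0.06,0.0145]
    - [0.0602,0.06,0.0145]
    - [0.0602,0.06,0.0145]
    - [0.0602,0.06,0.0145]
    - [0.0602,0.06,0.0145]
    - [0.0602,0.06,0.0145]
    - [0.0602,0.06,0.0145]
    - [0.0602,0.06,0.0145]
    - [0,0,0]
  delta_rot:
    - [0,0,0]
    - [0,0,0]
    - [0,0,0]
    - [0,0,0]
    - [0,0,0]
    - [0,0,0]
    - [0,0,0]
    - [0,0,0]
    - [0,0,0]
    - [0,0,0]
    - [0,0,0]
    - [0,0,0]

```text
time: 21.6
position: [0.5658, 0.0767, 0.1494]
ee_rot: [3.114, -0.405, -0.003]
ft_force: [-0.0, 0.1, -0.3]
opening: 0.0881
finger_force: 0.0
```

Emit:
jog_arm:
  offset:
    - [0,0,0]
    - [0,0,0]
  delta_rot:
    - [0,0,0]
    - [0,0,0]

```text
time: 21.8
position: [0.565, 0.0806, 0.1508]
ee_rot: [-3.116, 0.399, 0.0]
ft_force: [0.2, 0.2, -0.3]
opening: 0.0875
finger_force: 0.0
```

```bash
python3 - <<'E'
from h import *
plan([.5645,.0812,.085],FY,4)
E
```

```text
turn share total -0.0002 deg -0.0 | offset/row x4 [-0.0004 -0.0003  0.0411] mm/row 16.5
```

Emit:
jog_arm:
  offset:
    - [-0.0004,0,0.041]
    - [-0.0004,0,0.041]
    - [-0.0004,0,0.041]
    - [-0.0004,0,0.041]
    - [0,0,0]
    - [0,0,0]
  delta_rot:
    - [0,0,0]
    - [0,0,0]
    - [0,0,0]
    - [0,0,0]
    - [0,0,0]
    - [0,0,0]

```text
time: 22.4
position: [0.5646, 0.0817, 0.0857]
ee_rot: [3.116, -0.395, 0.0]
ft_force: [0.7, -0.4, 0.7]
opening: 0.0874
finger_force: 0.0
```

Emit:
jog_arm:
  offset:
    - [0,0,0]
    - [0,0,0]
    - [0,0,0]
    - [0,0,0]
    - [0,0,0]
    - [0,0,0]
    - [0,0,0]
    - [0,0,0]
    - [0,0,0]
    - [0,0,0]
    - [0,0,0]
    - [0,0,0]
  delta_rot:
    - [0,0,0]
    - [0,0,0]
    - [0,0,0]
    - [0,0,0]
    - [0,0,0]
    - [0,0,0]
    - [0,0,0]
    - [0,0,0]
    - [0,0,0]
    - [0,0,0]
    - [0,0,0]
    - [0,0,0]
  fingers: -1
  force: 20

```text
time: 23.6
position: [0.5647, 0.0811, 0.0852]
ee_rot: [-3.116, 0.398, -0.0]
ft_force: [0.1, -0.5, 0.1]
opening: 0.0118
finger_force: 20.0
```

Emit:
jog_arm:
  offset:
    - [-0.002,0,0]
    - [-0.002,0,0]
    - [-0.0015,0,0]
    - [0,0,0]
    - [0,0,0]
  delta_rot:
    - [0,0,0]
    - [0,0,0]
    - [0,0,0]
    - [0,0,0]
    - [0,0,0]

```text
time: 24.1
position: [0.5624, 0.0817, 0.0852]
ee_rot: [3.116, -0.398, -0.0]
ft_force: [-0.7, 0.8, -0.1]
opening: 0.0121
finger_force: 20.0
```

Moved 2.3 mm. Releasing, retreating and checking.

Emit:
jog_arm:
  offset:
    - [0,0,0]
    - [0,0,0]
    - [0,0,0]
    - [0,0,0]
    - [0,0,0]
    - [0,0,0]
    - [0,0,-0.05]
    - [0,0,-0.1]
    - [0,0,-0.1]
    - [0,0,-0.08]
    - [0,0,0]
  delta_rot:
    - [0,0,0]
    - [0,0,0]
    - [0,0,0]
    - [0,0,0]
    - [0,0,0]
    - [0,0,0]
    - [0,0,0]
    - [0,0,0]
    - [0,0,0]
    - [0,0,0]
    - [0,0,0]
  fingers: 1

```text
time: 25.2
position: [0.565, 0.0824, 0.2225]
ee_rot: [-3.113, 0.396, -0.012]
ft_force: [1.1, -0.6, -0.7]
opening: 0.0869
finger_force: 0.0
```

Emit:
jog_arm:
  offset:
    - [-0.06,-0.06,0]
    - [-0.06,-0.06,0]
    - [-0.06,-0.06,0]
    - [-0.06,-0.06,0]
    - [-0.06,-0.06,0]
    - [-0.06,-0.06,0]
    - [-0.06,-0.06,0]
    - [-0.06,-0.06,0]
    - [-0.06,-0.06,0]
    - [-0.06,-0.06,0]
    - [-0.06,-0.06,0]
    - [0,0,0]
  delta_rot:
    - [0,0,0]
    - [0,0,0]
    - [0,0,0]
    - [0,0,0]
    - [0,0,0]
    - [0,0,0]
    - [0,0,0]
    - [0,0,0]
    - [0,0,0]
    - [0,0,0]
    - [0,0,0]
    - [0,0,0]

```text
time: 26.4
position: [0.3717, 0.4062, 0.2165]
ee_rot: [3.117, -0.393, -0.0]
ft_force: [0.2, -0.1, -0.8]
opening: 0.0877
finger_force: 0.0
```

```bash
python3 - <<'E'
from m import *
t=snap("top","pics/t6.png");s=snap("side","pics/s6.png")
r=lambda im,x,y,w,h,k:cv2.resize(im[y:y+h,x:x+w],None,fx=k,fy=k,interpolation=cv2.INTER_CUBIC)[:,:,::-1]
cv2.imwrite("pics/c6.png",np.hstack([r(t,160,145,50,75,8),r(s,145,245,50,75,8)]))
meas(6)
for k in(5,6):
  im=cv2.cvtColor(cv2.imread(f"pics/t{k}.png"),cv2.COLOR_BGR2GRAY).astype(np.float32)
  xs,v=prof(im,"top",.03,np.arange(-.01,.011,.002),.004,.03);print([(round(x*1e3,1),int(b)) for x,b in zip(xs[::2],v[::2])])
E
```

```text
top beam front edge [0.0185, 0.0185, 0.0185, 0.0185, 0.0181, 0.0181, 0.0186] bed front [-0.0905, -0.0904, -0.09, -0.09, -0.0899] bar far,near [[-0.002, -0.0584], [-0.0159, -0.0584], [-0.0151, -0.0585]] blade back [-0.0655, -0.0655, -0.0659]
side beam front edge [0.02, 0.02, 0.0195, 0.0186, 0.0195, 0.0196, 0.0192] bed front [-0.0904, -0.0904, -0.0904, -0.09, -0.0895] bar far,near [[-0.013, -0.0574], [-0.0129, -0.0576], [-0.0126, -0.0579]] blade back [-0.0653, -0.0653, -0.0653]
[(np.float64(4.0), 152), (np.float64(5.0), 152), (np.float64(6.0), 151), (np.float64(7.0), 150), (np.float64(8.0), 146), (np.float64(9.0), 141), (np.float64(10.0), 134), (np.float64(11.0), 125), (np.float64(12.0), 115), (np.float64(13.0), 106), (np.float64(14.0), 99), (np.float64(15.0), 93), (np.float64(16.0), 88), (np.float64(17.0), 81), (np.float64(18.0), 72), (np.float64(19.0), 61), (np.float64(20.0), 48), (np.float64(21.0), 37), (np.float64(22.0), 30), (np.float64(23.0), 29), (np.float64(24.0), 35), (np.float64(25.0), 44), (np.float64(26.0), 55), (np.float64(27.0), 65), (np.float64(28.0), 73), (np.float64(29.0), 79)]
[(np.float64(4.0), 152), (np.float64(5.0), 152), (np.float64(6.0), 152), (np.float64(7.0), 150), (np.float64(8.0), 147), (np.float64(9.0), 142), (np.float64(10.0), 135), (np.float64(11.0), 126), (np.float64(12.0), 115), (np.float64(13.0), 104), (np.float64(14.0), 93), (np.float64(15.0), 82), (np.float64(16.0), 70), (np.float64(17.0), 57), (np.float64(18.0), 44), (np.float64(19.0), 32), (np.float64(20.0), 24), (np.float64(21.0), 20), (np.float64(22.0), 20), (np.float64(23.0), 25), (np.float64(24.0), 34), (np.float64(25.0), 44), (np.float64(26.0), 55), (np.float64(27.0), 65), (np.float64(28.0), 73), (np.float64(29.0), 79)]
```

View pics/c6.png

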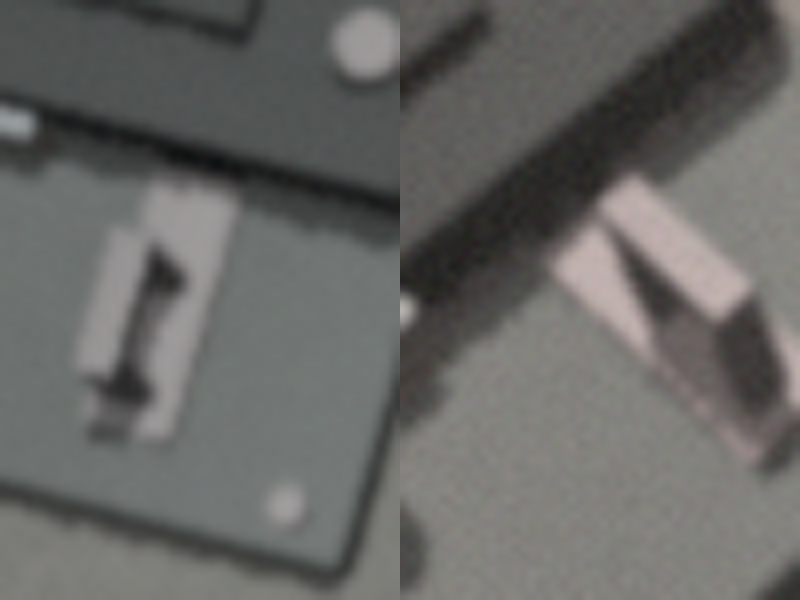

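The top crop now shows the dark groove right at the beam face, with the guard still open. Both views put the groove within about 0.3 mm of the face. Handing in.

```bash
python3 -c "
from cell import order;print(order.job_done())"
```

```text
the job is handed in; nothing more can be done
None
```

The guard is fully open, and the pointed steel gauge lies flat in the gap with its groove level with the beam's front face, to about 0.3 mm as measured in both cameras. The wide gauge was not touched, and the job was handed in at about 26.5 s.

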